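Tug-test two push-in pump cartridges

ROBOT

A 6-joint arm with a two-finger parallel gripper is mounted at the origin on the work surface. World frame = base frame: x ahead of the robot, y to its left, z up, the work surface at z = 0. Lengths are in mm, angles in rad, forces in N, time in s.
With the tool pointing down it reaches from about 325 to 925 mm from the base axis. Payload 3.1 kg.
Tool frame: the origin (TCP) lies at the very end of the fingers, on their centre line; the grasp point (between the pads) lies 19 mm behind it; z points along the fingers, y is the line along which they close (so a half turn about z gives the same grasp; the last joint's range is limited). The gripper opens to 85 mm and grips with 20 to 120 N. Pads are 22 mm wide; open, the fingers measure 114 mm over their backs; the gripper's body (76 mm by 85 mm) begins 54 mm behind the grasp point. The pads swing forward as they close: fully open they stand 13 mm farther back than shut.
Start: joints at [-1.371, 0.217, 1.613, -0, 1.311, -0.112], TCP at [191.754, -594.87, 231.3] pointing down, gripper open.
Joint ranges: [-2.75, 2.75], [-0.78, 2.1], [0.31, 2.55], [-1.13, 4.27], [0.13, 2.63], [-2.58, 2.58]. Speed limits (rad/s): [2.79, 2.79, 3.14, 3.14, 3.14, 3.14].

INTERFACE

Orientations are given as a unit quaternion [x, y, z, w].
In Python, from plant import env gives the robot as it stands. Calls block until the motion is done:
- env.move_to(position, orientation): joint-space move of the TCP to a pose.
- env.move_linear(position, attitude=None, rate=150, max_force=None): straight line of the TCP; attitude=None keeps the orientation; rate is the mean speed in mm/s. With max_force (N) it stops when the force on the tool has changed by that much, and returns True; else False.
- env.move_j(angles): joint-space move.
- env.release() and env.gripper_close(force=None): open the fingers fully, or close them until they stop; force is the grip in N (None keeps the last).
- env.pause(seconds).
- env.ik(position, orientation): joint angles nearest the present ones, or None.
- env.state(): the state.
- env.camera(name): name is "side" or "top"; returns the picture (384x512x3 uint8, red, green, blue); there is no depth.
- env.camera_params(name): a dict with "camera_matrix" (3x3 intrinsics, pixels), "eye" and "attitude" of the camera in the world. Camera axes: x right, y up, looking along -z (the intrinsics and any distortion apply to the point x, -y, -z); pixel columns grow to the right and rows downward; lengths in mm; the calibration is good to about 2 mm. A picture is of the moment at which its call begins. camera_params takes no time and is no camera call.
A pose or a line that the arm cannot do raises env.IKError and nothing moves.
- env.close_job(): hands the job in, once; it reports no verdict.
The state is a dict: "clock": time; "joints": joint angles; "qvel": joint speeds; "joint_efforts": joint torques, N m; "position": TCP position; "eef_rot": TCP orientation; "wrist_force": force on the tool from outside, world axes, zero at the start; "torque": the same for the moment, N m; "finger_gap": opening from 0.0 (shut) to 1.0 (fully open).
Only numpy, scipy, OpenCV 4.12 (cv2) and the standard library are available. Lean on these libraries where they do the work, as an engineer would, in place of code of your own. Each camera call takes 0.05 s, during which the arm holds its last target. There are 200 camera calls.

TASK

Press both blue cartridges fully home in their steel blocks (firmly, but never with more than 24 N). Then, with both home, tug each one straight up with a steady pull of about 8 N for two seconds, never more than 12 N: leave the one that holds fully home, and leave the one that comes up standing all the way up to its stop, so that it is seen to be rejected. Let go of both and leave everything else on the bench alone.

Things in the scene. Friction and masses are not known exactly. Their poses are not given: they have to be found in the camera images.
- station_a: one of the two pump-head stations (a and b look alike; either may be on either side): grey base plate 110 x 90 x 12 mm fixed to the bench, carrying on springs a steel block 64 x 64 x 40 mm whose top face is 66 mm above the bench at rest; an upright blue cartridge stands in the middle of the block. Origin: bench level under the cartridge's axis, z up
- knob_a_top (a point): centre of the top face of station a's cartridge knob: upright ribbed blue cylinder, 26 mm diameter, 42 mm tall from its shoulder to this point; any grasp yaw will do. Fully home, the shoulder rests on the block, this point is 108 mm above the bench and no red stem shows
- cartridge_a (a joint): how far cartridge a stands proud of its block: 0 fully home (hard stop), up to 14 mm (an inner stop keeps it from leaving the block; pulling on after that loads the stop). It slides only along the vertical and is held by the friction of its seal, which stays where it is left. A sound seal holds about 14 N in either direction, so pressing it home takes more than that: about 18 N makes sure; a worn seal gives way at about 5 N. Which of the two is worn is not known beforehand
- block_a (a joint): how far block a has moved up (+) or been pressed down (-) from its rest at 0 on its springs, in m: up to about 12 mm, in proportion to the push or pull on it; it returns to 0 when let go. The two stations' springs differ much and their stiffness is not known: the force must be felt at the gripper
- station_b: one of the two pump-head stations (a and b look alike; either may be on either side): grey base plate 110 x 90 x 12 mm fixed to the bench, carrying on springs a steel block 64 x 64 x 40 mm whose top face is 66 mm above the bench at rest; an upright blue cartridge stands in the middle of the block. Origin: bench level under the cartridge's axis, z up
- knob_b_top (a point): centre of the top face of station b's cartridge knob: upright ribbed blue cylinder, 26 mm diameter, 42 mm tall from its shoulder to this point; any grasp yaw will do. Fully home, the shoulder rests on the block, this point is 108 mm above the bench and no red stem shows
- cartridge_b (a joint): how far cartridge b stands proud of its block: 0 fully home (hard stop), up to 14 mm (an inner stop keeps it from leaving the block; pulling on after that loads the stop). It slides only along the vertical and is held by the friction of its seal, which stays where it is left. A sound seal holds about 14 N in either direction, so pressing it home takes more than that: about 18 N makes sure; a worn seal gives way at about 5 N. Which of the two is worn is not known beforehand
- block_b (a joint): how far block b has moved up (+) or been pressed down (-) from its rest at 0 on its springs, in m: up to about 12 mm, in proportion to the push or pull on it; it returns to 0 when let go. The two stations' springs differ much and their stiffness is not known: the force must be felt at the gripper
- solvent_bottle: bystander, not to be disturbed: clear bottle, blue cap, 86 mm diameter, 180 mm tall. Origin: centre of its underside
- amber_bottle: bystander, not to be disturbed: amber bottle, blue cap, 68 mm diameter, 140 mm tall. Origin: centre of its underside
- vial_rack: bystander, not to be disturbed: white rack of small amber vials, 100 x 160 x 50 mm. Origin: centre of its underside
- wrench: bystander, not to be disturbed: steel wrench lying on the bench, about 10 mm high. Origin: centre of its underside
- parts_tray: bystander, not to be disturbed: open white tray, 130 x 74 x 24 mm, between the two stations. Origin: centre of its underside
- spare_cartridge: bystander, not to be disturbed: grey spare part with a red stem lying in the tray; not one of the two to be tested. Origin: centre of its underside
- beaker: bystander, not to be disturbed: glass beaker, 68 mm diameter, 85 mm tall. Origin: centre of its underside
There are look-alikes about, which are no part of the job. What is shaped like the station_b but yellow is not meant.

How it is judged:
By the outcome, as a careful person would: the job done as asked, in the order asked, and still so for the second after the job is handed in, with the robot touching nothing.
It also fails if it takes over 72 s, if anything falls off the work surface, if the arm or the gripper's body presses on something with over 40 N, if the wrist force passes 120 N, or if a joint passes its speed limit or range.

## Working session

There is one attempt and no reset: what is moved stays moved. The work goes in short steps, each a Python script; the robot and the scene stay as the last script left them, time stands still between calls to the robot, and variables do not carry over. Pictures are saved under pics/ and viewed, on a budget of 10 in all, crops included, one or two more only if the job needs it, and the job is handed in when it is done.

```bash
mkdir -p pics
python3 - <<'E'
from plant import env
import cv2
for n in("top","side"):
    cv2.imwrite(f"pics/{n}0.png",env.camera(n)[:,:,::-1]); print(n,env.camera_params(n))
print(env.state())
E
```

```text
top {'camera_matrix': array([[425.40449106,   0.        , 261.44149446],
       [  0.        , 425.40449106, 182.39844203],
       [  0.        ,   0.        ,   1.        ]]), 'eye': array([ 334.65138591,   -6.78031185, 1474.89521335]), 'attitude': array([-0.04975176,  0.05450937,  0.70701314, -0.70333912])}
side {'camera_matrix': array([[374.46946321,   0.        , 254.93088335],
       [  0.        , 374.46946321, 188.99427059],
       [  0.        ,   0.        ,   1.        ]]), 'eye': array([ 516.05951552, -813.81503529,  821.43578171]), 'attitude': array([ 0.40521687, -0.00525977, -0.00175686,  0.91420377])}
{'clock': 0.1, 'joints': array([-1.37119795e+00,  2.17705619e-01,  1.61482108e+00, -2.39812078e-05,
        1.31130924e+00, -1.12206067e-01]), 'qvel': array([-3.80538465e-05, -5.42237799e-04, -4.96253815e-03,  2.11054324e-03,
       -5.63924764e-04,  1.88459503e-03]), 'joint_efforts': array([-1.48101681e-03, -3.98081160e+01, -3.04970741e+01, -9.73589977e-05,
        4.27097300e-03,  1.64056459e-06]), 'position': array([ 191.59448615, -594.11052853,  230.05741584]), 'eef_rot': array([ 9.87870742e-01,  1.55274399e-01, -6.05705301e-05, -1.12006568e-03]), 'wrist_force': array([-0.59607559, -0.28708554, -1.27524   ]), 'torque': array([0.0093012 , 0.04043513, 0.02553071]), 'finger_gap': 0.9949621510578406}
```

View pics/top0.png

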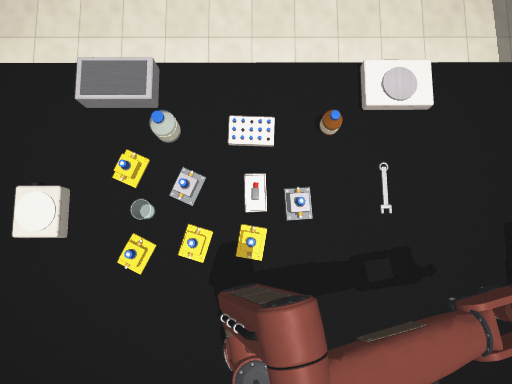

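View pics/side0.png

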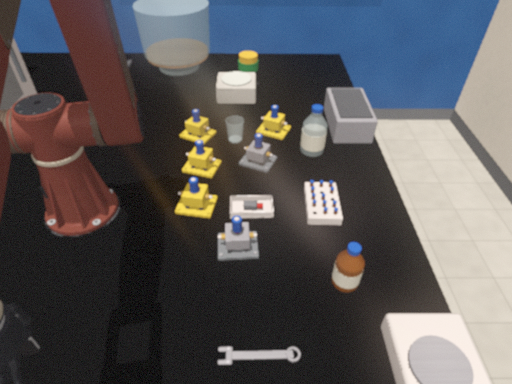

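```bash
cat > h.py <<'E'
import numpy as np, cv2
from scipy.spatial.transform import Rotation as R
from plant import env
def ray(n,u,v):
    p=env.camera_params(n);K=p["camera_matrix"]
    d=np.linalg.inv(K)@[u,v,1]; d=R.from_quat(p["attitude"]).apply([d[0],-d[1],-d[2]])
    return p["eye"],d/np.linalg.norm(d)
def plane(n,u,v,z):
    e,d=ray(n,u,v); return e+d*(z-e[2])/d[2]
def tri(a,b):
    A=np.zeros((3,3));y=np.zeros(3)
    rs=[ray("top",*a),ray("side",*b)]
    for e,d in rs:
        M=np.eye(3)-np.outer(d,d);A+=M;y+=M@e
    x=np.linalg.solve(A,y)
    return x,[np.linalg.norm(np.cross(x-e,d)) for e,d in rs]
def blues(img):
    h=cv2.cvtColor(img,cv2.COLOR_RGB2HSV)
    m=cv2.inRange(h,(105,120,60),(125,255,255))
    n,l,s,c=cv2.connectedComponentsWithStats(m)
    return [(c[i].round(1),s[i].tolist()) for i in range(1,n) if 15<s[i,4]<600]
E
python3 - <<'E'
from h import *
T=env.camera("top");S=env.camera("side")
for n,i in(("top",T),("side",S)):
    print(n)
    for c,s in blues(i): print(c,s)
c=lambda i,x,y,w,h,k:cv2.resize(i[y:y+h,x:x+w,::-1],(390,290),interpolation=cv2.INTER_CUBIC)
o=np.vstack([np.hstack([c(T,155,155,60,45,6),c(T,270,180,60,45,6)]),np.hstack([c(S,228,125,60,45,6),c(S,202,208,72,54,6)])])
cv2.imwrite("pics/z1.png",o)
E
```

```text
top
[334.9 114.2] [330, 109, 10, 11, 78]
[157.  116.1] [151, 110, 13, 13, 133]
[124.2 164.2] [119, 160, 11, 9, 58]
[183.4 182.8] [179, 178, 9, 10, 47]
[300.  200.8] [296, 197, 9, 9, 40]
[191.9 242.7] [187, 239, 10, 8, 43]
[250.5 241.5] [247, 238, 8, 8, 37]
[130.  253.6] [125, 250, 10, 8, 52]
side
[122.7   9.4] [112, 0, 22, 27, 326]
[129.   43.9] [120, 28, 22, 25, 167]
[316.8 107.7] [311, 103, 12, 10, 104]
[274.2 110.2] [271, 105, 8, 12, 51]
[199.  147.4] [195, 143, 8, 10, 46]
[193.7 185. ] [188, 177, 10, 15, 81]
[236.5 225.2] [231, 218, 11, 14, 96]
[354.2 247.5] [347, 241, 16, 14, 165]
```

View pics/z1.png

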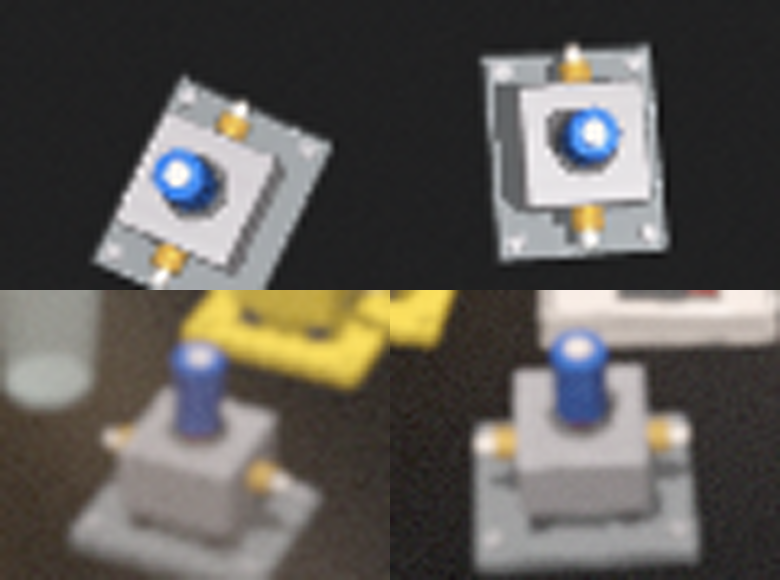

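Run:
```python
from h import *
L=tri((182.4,181.7),(258.8,134.6));Rr=tri((301.5,200.5),(236.7,218.2))
print(L,Rr)
for z in(108,115,122): print(z,plane("top",182.4,181.7,z),plane("side",258.8,134.6,z),plane("top",301.5,200.5,z),plane("side",236.7,218.2,z))
print("plates",plane("top",187.6,186.5,12),plane("top",298.4,203.9,12))
for p in (L[0],Rr[0]):
    for yaw in (0,.5,1.57,-1.57): print(env.ik(p+[0,0,60],R.from_euler("ZX",[yaw,np.pi]).as_quat()))
f=[]
for i in range(8): env.pause(.05); f.append(env.state()["wrist_force"])
print(np.round(f,2), env.state()["clock"])
```

```text
(array([541.66103064, 239.15019797, 113.03142218]), [np.float64(1.071082670363673), np.float64(1.0710826703636727)]) (array([ 478.60599111, -145.02123432,  112.72892468]), [np.float64(0.996018860292749), np.float64(0.9960188602927783)])
108 [541.34267207 239.93511308 108.        ] [542.90960517 246.98409538 108.        ] [ 478.11186693 -145.63947577  108.        ] [ 479.33926085 -140.32717319  108.        ]
115 [540.28418639 238.67166    115.        ] [542.64616082 236.57587911 115.        ] [ 477.37719221 -144.92836483  115.        ] [ 479.69954806 -146.93521719  115.        ]
122 [539.22570072 237.40820691 122.        ] [542.38271646 226.16766283 122.        ] [ 476.64251748 -144.21725388  122.        ] [ 480.05983526 -153.54326119  122.        ]
plates [538.93907932 238.88687208  12.        ] [ 476.44854317 -144.45167885   12.        ]
[ 2.97274256e-01  2.03407533e-01  1.74358809e+00 -4.44089210e-16
  1.19459703e+00  1.86807058e+00]
[ 2.97274256e-01  2.03407533e-01  1.74358809e+00 -4.44089210e-16
  1.19459703e+00  1.36807058e+00]
[ 2.97274256e-01  2.03407533e-01  1.74358809e+00 -4.44089210e-16
  1.19459703e+00  2.98070583e-01]
None
[-4.34648336e-01  9.34902977e-03  1.95720428e+00 -4.44089210e-16
  1.17503935e+00  1.13614799e+00]
[-4.34648336e-01  9.34902977e-03  1.95720428e+00 -4.44089210e-16
  1.17503935e+00  6.36147991e-01]
[-0.43464834  0.00934903  1.95720428  0.          1.17503935 -0.43385201]
None
[[ 0.5   0.14 -0.29]
 [-0.8  -0.35 -0.08]
 [-0.07 -0.13 -0.51]
 [-0.55 -0.01 -0.07]
 [-0.24 -0.46 -0.29]
 [ 0.52 -0.34 -0.17]
 [ 0.5   0.46  0.73]
 [-0.25 -0.84 -0.11]] 0.6
```

```bash
cat >> h.py <<'E'
Q=R.from_euler("ZX",[np.pi/2,np.pi]).as_quat()
P={"R":np.array([477.5,-144.8]),"L":np.array([540.5,239.])}
def fz(n=4):
    a=[]
    for _ in range(n): env.pause(.02); a.append(env.state()["wrist_force"][2])
    return float(np.mean(a))
def at(k,z): return [*P[k],z]
def press(k,F=19.3):
    env.move_linear(at(k,124),rate=80); f0=fz(8); z=124; log=[]
    env.move_linear(at(k,104),rate=15,max_force=3)
    z=env.state()["position"][2]; d0=z-0
    while z>88:
        f=fz()-f0; log.append((round(z,1),round(env.state()["position"][2],1),round(f,1)))
        if f>=F-.6: break
        z-=.7 if f<12 else .35
        env.move_linear(at(k,z),rate=10)
    print(k,"f0",round(f0,2),log); env.move_linear(at(k,135),rate=60)
    print(env.state()["clock"])
E
python3 - <<'E'
from h import *
env.gripper_close(40)
env.move_to(at("R",180),Q)
print(env.state()["position"],env.state()["finger_gap"])
press("R")
cv2.imwrite("pics/s2.png",cv2.resize(env.camera("side")[195:275,180:300,::-1],(720,480),interpolation=cv2.INTER_CUBIC))
E
```

```text
[ 477.64683781 -145.71947359  180.26021328] -0.005077722267853502
R f0 0.15 [(np.float64(112.0), np.float64(112.1), 4.2), (np.float64(111.3), np.float64(111.5), 4.8), (np.float64(110.6), np.float64(110.9), 5.7), (np.float64(109.9), np.float64(110.4), 6.8), (np.float64(109.2), np.float64(109.9), 7.9), (np.float64(108.5), np.float64(109.4), 8.8), (np.float64(107.8), np.float64(108.9), 9.8), (np.float64(107.1), np.float64(108.4), 11.0), (np.float64(106.4), np.float64(107.8), 12.7), (np.float64(106.0), np.float64(107.6), 12.2), (np.float64(105.7), np.float64(107.3), 13.1), (np.float64(105.3), np.float64(107.0), 12.6), (np.float64(105.0), np.float64(106.7), 13.0), (np.float64(104.6), np.float64(106.3), 12.9), (np.float64(104.3), np.float64(106.0), 13.5), (np.float64(103.9), np.float64(105.6), 13.1), (np.float64(103.6), np.float64(105.3), 13.2), (np.float64(103.2), np.float64(104.9), 12.9), (np.float64(102.9), np.float64(104.6), 13.3), (np.float64(102.5), np.float64(104.2), 13.1), (np.float64(102.2), np.float64(103.9), 12.9), (np.float64(101.8), np.float64(103.5), 13.7), (np.float64(101.5), np.float64(103.2), 12.8), (np.float64(101.1), np.float64(102.8), 13.7), (np.float64(100.8), np.float64(102.5), 13.0), (np.float64(100.4), np.float64(102.1), 13.5), (np.float64(100.1), np.float64(101.8), 13.3), (np.float64(99.7), np.float64(101.4), 13.1), (np.float64(99.4), np.float64(101.1), 13.4), (np.float64(99.0), np.float64(100.9), 14.5), (np.float64(98.7), np.float64(100.6), 14.8), (np.float64(98.3), np.float64(100.3), 15.2), (np.float64(98.0), np.float64(100.1), 15.4), (np.float64(97.6), np.float64(99.8), 16.3), (np.float64(97.3), np.float64(99.6), 16.7), (np.float64(96.9), np.float64(99.3), 17.2), (np.float64(96.6), np.float64(99.1), 17.8), (np.float64(96.2), np.float64(98.8), 17.8), (np.float64(95.9), np.float64(98.5), 18.4), (np.float64(95.5), np.float64(98.3), 19.4)]
18.3417
```

View pics/s2.png

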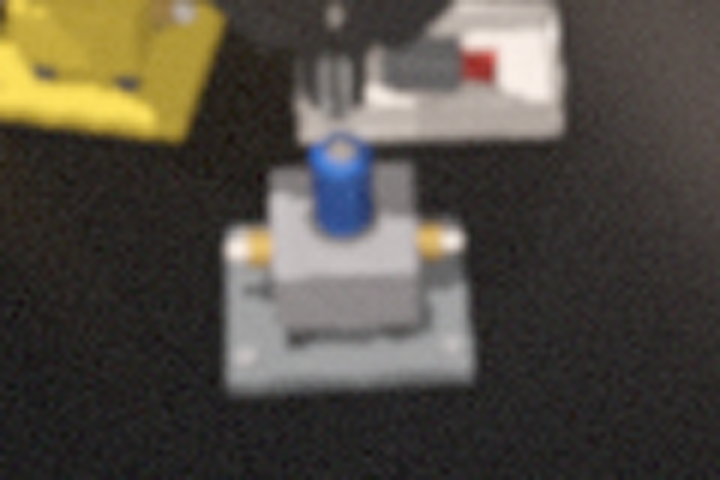

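Run:
```python
from h import *
t0=env.state()["clock"]
env.move_to(at("L",140),Q); print(env.state()["clock"]-t0)
env.move_linear(at("L",119),rate=80); f0=fz(5)
r=env.move_linear(at("L",88),rate=9,max_force=17.8)
f=fz(3)-f0; print(r,f0,f,env.state()["position"],env.state()["clock"]-t0)
```

```text
1.4499999999999993
True 0.3220920058827179 10.039586700977313 [540.72904109 239.08801677 105.98193104] 3.8999999999999986
```

Run:
```python
from h import *
t0=env.state()["clock"]; z=env.state()["position"][2]; f0=.32
for i in range(14):
    z-=.5; env.move_linear(at("L",z),rate=12); f=fz(3)-f0
    print(round(z,1),env.state()["position"][2].round(2),round(f,1))
    if f>18: break
print(env.state()["clock"],env.state()["clock"]-t0)
```

```text
105.5 106.41 7.8
105.0 106.18 8.9
104.5 105.94 9.8
104.0 105.71 11.5
103.5 105.47 12.5
103.0 105.25 12.9
102.5 105.01 13.8
102.0 104.8 15.5
101.5 104.53 16.9
101.0 104.27 17.6
100.5 104.05 18.8
25.5917 3.3000000000000007
```

```bash
cat >> h.py <<'E'
def servo(k,z,f0,F,hold,T):
    log=[];t=env.state()["clock"];th=None
    while True:
        f=f0-fz(3); s=env.state(); c=s["clock"]
        log.append((round(c-t,1),round(z,1),round(float(s["position"][2]),1),round(f,1)))
        if abs(f-F)<1.1: th=th or c
        elif abs(f-F)>1.6: th=None
        if (th and c-th>=hold) or c-t>T: break
        if abs(f-F)<.4: continue
        z+=float(np.clip((F-f)*.25,-.9,.9)); env.move_linear(at(k,z),rate=12)
    print(F,log); return z
def grasp(k,zt=108):
    env.move_to(at(k,150),Q); env.move_linear(at(k,zt-31),rate=120)
    f0=fz(6); env.gripper_close(40); z=zt-31
    f=f0-fz(4); print("after grasp",round(f,2),env.state()["position"].round(1),env.state()["wrist_force"].round(1),env.state()["finger_gap"],env.state()["clock"])
    return z,f0
E
python3 - <<'E'
from h import *
env.move_linear(at("L",150),rate=90); env.release()
z,f0=grasp("R")
cv2.imwrite("pics/s3.png",cv2.resize(env.camera("side")[110:190,210:330,::-1],(720,480),interpolation=cv2.INTER_CUBIC))
z=servo("R",z,f0,8,2.4,9)
print(env.state()["clock"])
E
```

```text
after grasp -0.76 [ 478.2 -144.9   77.4] [1.7 0.5 1. ] 0.28433729063917684 30.025
8 [(0.1, 77, 77.3, -0.3), (0.4, 77.9, 78.1, 1.4), (0.7, 78.8, 78.9, 3.3), (0.9, 79.7, 79.6, 4.4), (1.2, 80.6, 80.2, 5.6), (1.6, 81.2, 80.7, 6.3), (1.9, 81.6, 81.0, 6.8), (2.2, 81.9, 81.2, 7.6), (2.4, 82.0, 81.3, 7.3), (2.8, 82.2, 81.4, 8.1), (2.8, 82.2, 81.4, 7.9), (2.8, 82.2, 81.4, 7.6), (2.9, 82.2, 81.4, 8.0), (2.9, 82.2, 81.4, 7.8), (3.0, 82.2, 81.4, 7.7), (3.1, 82.2, 81.4, 8.1), (3.1, 82.2, 81.4, 7.9), (3.2, 82.2, 81.4, 7.6), (3.2, 82.2, 81.4, 7.8), (3.3, 82.2, 81.4, 7.9), (3.3, 82.2, 81.4, 7.9), (3.3, 82.2, 81.4, 8.2), (3.4, 82.2, 81.4, 7.8), (3.4, 82.2, 81.4, 8.0), (3.5, 82.2, 81.4, 7.6), (3.6, 82.2, 81.4, 8.0), (3.6, 82.2, 81.4, 8.0), (3.7, 82.2, 81.4, 8.1), (3.7, 82.2, 81.4, 7.8), (3.8, 82.2, 81.4, 7.6), (4.1, 82.3, 81.5, 7.8), (4.1, 82.3, 81.5, 7.8), (4.2, 82.3, 81.5, 8.2), (4.2, 82.3, 81.5, 8.1), (4.3, 82.3, 81.5, 8.0), (4.3, 82.3, 81.5, 7.8), (4.3, 82.3, 81.5, 8.2), (4.4, 82.3, 81.4, 8.0), (4.4, 82.3, 81.5, 7.6), (4.5, 82.3, 81.4, 8.0), (4.6, 82.3, 81.5, 8.4), (4.6, 82.3, 81.5, 7.8)]
34.675
```

View pics/s3.png

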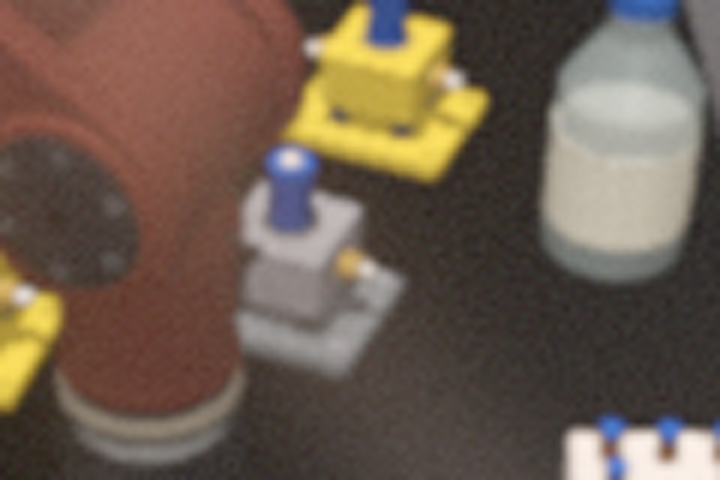

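Run:
```python
from h import *
env.move_linear(at("R",77.2),rate=15); print("unload",fz()); env.release()
env.move_linear(at("R",150),rate=100)
z,f0=grasp("L")
cv2.imwrite("pics/s4.png",cv2.resize(env.camera("side")[195:275,180:300,::-1],(720,480),interpolation=cv2.INTER_CUBIC))
z=servo("L",z,f0,8,2.3,15)
print(env.state()["clock"],z,f0)
```

```text
unload -0.009296087456020785
after grasp -1.75 [540.1 239.1  77. ] [-2.5 -0.1  1.8] 0.29040627576860584 39.675
8 [(0.0, 77, 77.0, -3.0), (0.4, 77.9, 77.5, 0.5), (0.6, 78.8, 78.2, 3.4), (0.9, 79.7, 79.1, 5.7), (1.2, 80.3, 80.1, 5.9), (1.5, 80.8, 80.7, 5.2), (1.9, 81.5, 81.4, 5.3), (2.1, 82.2, 82.1, 5.5), (2.4, 82.8, 82.7, 5.3), (2.8, 83.5, 83.4, 6.3), (3.0, 83.9, 83.8, 6.1), (3.4, 84.4, 84.3, 5.2), (3.6, 85.1, 85.0, 6.0), (3.9, 85.6, 85.5, 5.8), (4.2, 86.1, 86.1, 5.5), (4.5, 86.7, 86.7, 5.4), (4.9, 87.4, 87.4, 5.4), (5.1, 88.1, 88.0, 5.6), (5.4, 88.7, 88.7, 6.2), (5.8, 89.1, 89.1, 5.6), (6.0, 89.7, 89.7, 5.8), (6.4, 90.3, 90.2, 5.9), (6.6, 90.8, 90.7, 6.2), (6.9, 91.2, 91.2, 5.4), (7.2, 91.9, 91.9, 5.4), (7.5, 92.5, 92.6, 5.7), (7.9, 93.1, 92.9, 6.8), (8.1, 93.4, 93.1, 8.0), (8.2, 93.4, 93.1, 8.1), (8.2, 93.4, 93.1, 7.9), (8.3, 93.4, 93.1, 7.2), (8.6, 93.6, 93.2, 8.8), (8.9, 93.4, 93.1, 7.5), (9.2, 93.5, 93.2, 7.8), (9.2, 93.5, 93.2, 7.8), (9.3, 93.5, 93.2, 8.2), (9.4, 93.5, 93.2, 7.2), (9.6, 93.7, 93.3, 8.5), (9.9, 93.6, 93.2, 8.1), (10.0, 93.6, 93.3, 8.3), (10.0, 93.6, 93.2, 8.7), (10.4, 93.4, 93.2, 8.0), (10.4, 93.4, 93.2, 7.6), (10.4, 93.4, 93.2, 7.7), (10.5, 93.4, 93.2, 8.0)]
50.225 93.42770904751197 0.2877772928875195
```

View pics/s4.png

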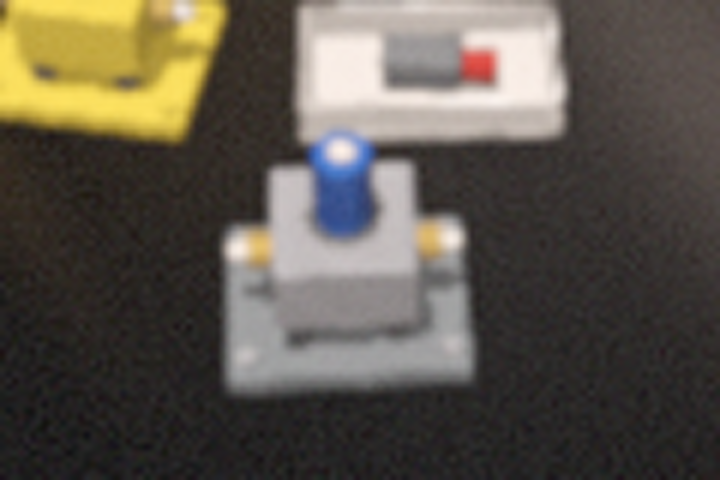

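Run:
```python
from h import *
z=93.43-1.0
env.move_linear(at("L",z),rate=15); print("pull",.29-fz()); env.release()
env.move_linear(at("L",190),rate=110)
env.move_to([400,50,260],Q)
S=env.camera("side");print(env.state()["clock"],env.state()["wrist_force"])
c=lambda i,x,y:cv2.resize(i[y:y+60,x:x+60,::-1],(400,400),interpolation=cv2.INTER_CUBIC)
cv2.imwrite("pics/f.png",np.hstack([c(S,230,115),c(S,207,205)]))
```

```text
pull 5.873891915916149
53.2083 [-0.02881209  0.35866459  0.68870152]
```

View pics/f.png

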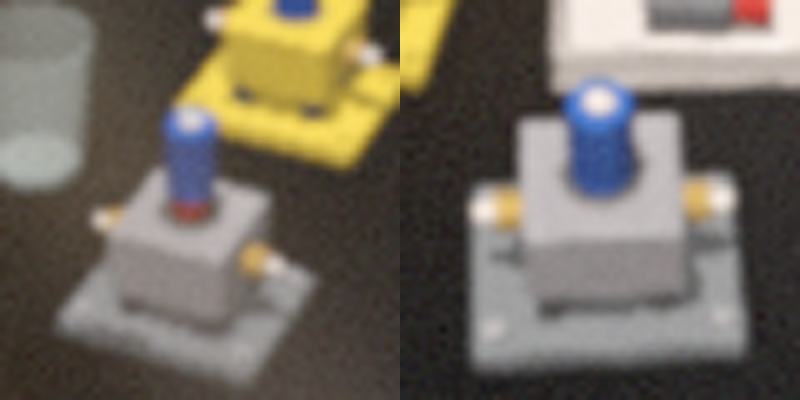

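Run:
```python
from h import *
S=env.camera("side");T=env.camera("top")
h=cv2.cvtColor(S,cv2.COLOR_RGB2HSV)
def proj(n,X):
    p=env.camera_params(n);v=R.from_quat(p["attitude"]).inv().apply(np.array(X)-p["eye"])
    q=p["camera_matrix"]@[v[0],-v[1],-v[2]];return (q[:2]/q[2]).round(2)
for k in "RL":
    print(k,[proj("side",at(k,z)) for z in(108,113,122)],[proj("top",at(k,z)) for z in(108,113,122)])
g=S.astype(int)
print("b-r col",[(y,g[y,256:262].mean(0).round().tolist()) for y in range(128,150)])
print([c for c,s in blues(T) if abs(c[0]-183)<8 or abs(c[0]-300)<8])
```

```text
R [array([235.94, 219.45]), array([235.89, 218.13]), array([235.8 , 215.73])] [array([301.24, 200.69]), array([301.4 , 200.53]), array([301.68, 200.23])]
L [array([258.12, 135.94]), array([258.14, 134.69]), array([258.18, 132.43])] [array([182.68, 181.96]), array([182.41, 181.73]), array([181.91, 181.31])]
b-r col [(128, [188.0, 166.0, 78.0]), (129, [204.0, 180.0, 82.0]), (130, [206.0, 184.0, 112.0]), (131, [196.0, 184.0, 170.0]), (132, [188.0, 186.0, 200.0]), (133, [174.0, 176.0, 203.0]), (134, [130.0, 144.0, 192.0]), (135, [91.0, 112.0, 172.0]), (136, [79.0, 94.0, 142.0]), (137, [80.0, 87.0, 130.0]), (138, [80.0, 87.0, 128.0]), (139, [82.0, 89.0, 130.0]), (140, [80.0, 88.0, 130.0]), (141, [83.0, 90.0, 129.0]), (142, [86.0, 93.0, 132.0]), (143, [88.0, 94.0, 133.0]), (144, [98.0, 95.0, 130.0]), (145, [118.0, 86.0, 106.0]), (146, [132.0, 80.0, 76.0]), (147, [130.0, 88.0, 77.0]), (148, [135.0, 118.0, 112.0]), (149, [159.0, 152.0, 149.0])]
[array([182.8, 182.3]), array([300.1, 200.8])]
```

```bash
python3 -c "
from plant import env
env.close_job(); print(env.state()['clock'])"
```

```text
the job is handed in; nothing more can be done
the job is handed in; nothing more can be done
```

I handed the job in at about 53 s of the 72 s allowed. The right station's cartridge held and is left fully home. The left one came up and is left standing at its stop.

- **Pressing:** I pushed both cartridges home with closed fingers. The right one slid at about 13 N and was pressed to 19.4 N. The left one was pressed to 18.8 N. On its first push it stopped at the 17.8 N limit but then read only about 10 N, so I finished in small steps. I did not record the peak between readings, but the highest reading was well under 24 N.
- **Tugging:** With both home, the right one held 7.6–8.4 N for just over 2 s, with only the springs giving. The left one slid at about 5–6 N up to its stop, then held 7.2–8.8 N for about 2.3 s. No reading came near 12 N.
- **Last checks:**
  - In the final side picture the right knob shows no red.
  - The left knob shows its red stem. Its top is at pixel row 132, where a knob 122 mm above the bench (the full 14 mm up) should appear.
  - The gripper is clear of everything and the wrist force is near zero.
- **One deviation:** I meant to ease the left cartridge's pull to about 3 N before opening the fingers, but it was still 5.9 N. The final picture shows it stayed up.

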